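# Check a plate gap with a taper gauge

### The arm

A 7-joint arm with a two-finger parallel gripper is mounted at the origin on a cart in front of the work surface, level with it; the furniture and walls round the work are solid. World frame = base frame: x ahead of the robot, y to its left, z up, the work surface at z = 0. Lengths are in m, angles in rad, forces in N, time in s.
With the tool pointing down it reaches from about 0.4 to 0.85 m from the base axis. Payload 10.4 kg.
Tool frame: the origin (TCP) lies midway between the tips of the shut fingers; the grasp point (between the pads) lies 19 mm behind it; z points along the fingers, y is the direction in which the jaws open and shut (so a half turn about z gives the same grasp; the last joint's range is limited). The gripper opens to 85 mm and grips with 20 to 120 N. Pads are 22 mm wide; open, the fingers measure 114 mm over their backs; the gripper's body (76 mm by 85 mm) begins 54 mm behind the grasp point. The pads swing forward as they close: fully open they stand 13 mm farther back than shut.
Start: joints at [1.22, 0.332, -0.065, 1.46, 0.022, 1.35, -0.088], TCP at [0.201, -0.592, 0.231] pointing down, gripper open.
Joint ranges: [-2.6, 2.6], [-0.5, 2.12], [-1.47, 1.34], [0.16, 2.42], [-1.27, 4.41], [0.06, 2.06], [-2.6, 2.6]. Speed limits (rad/s): [2.22, 2.22, 2.79, 2.79, 3.14, 3.14, 3.14].

### API

Orientations are given as a unit quaternion [w, x, y, z].
In Python, from plant import ctrl gives the robot as it stands. The module is installed in compiled form; this text tells all that it offers.
- The arm moves only by the tool apply_moves, never from a script. Its argument "rows" is a list of rows, each an object with "slide": the shift along the tool's x, y, z as a fraction of full scale, a list of three; "twist": the turn about the tool's z as a fraction of full scale; "gripper": the finger opening in mm, from 0 to 85.4. In form: [{"slide": [x, y, z], "twist": twist, "gripper": gripper}, ...]. A call has 1 to 12 rows; each row is the pose to reach, as a shift and turn from the pose commanded when the call began, along the tool's axes at that moment, turning the shorter way round; what a row does not reach only later rows make up. Full scale, the value 1, is 0.5 m for a shift and 180 degrees for a turn. A row lasts 1/12 s, in which the tool goes at most 41.7 mm and 7.16 degrees, less where a joint would pass 70% of its speed; a pose out of reach is approached as far as the arm can. A call with a number of a shift or a turn outside -1 to 1 is refused whole. A call with a gripper value outside its range is refused whole. The fingers move at their own pace and stop on an object; "newtons" is the grip in N (left out, the last holds). Time passes only in rows, so rows that repeat a pose let the fingers close. It gives the time, the measured TCP pose, the force and the opening at its end, in the units of the state.
- ctrl.observe(): the state, without advancing time (a new reading comes with each control period).
- ctrl.get_image(name): name is "scene" or "top" or "wrist"; returns a dict with "color" (420x560x3 uint8, blue, green, red), "fx", "fy", "cx", "cy" (pixels), "R" (3x3) and "t" (3): a world point X has camera coordinates R X + t. Camera axes: x right, y down, z forward; pixel columns grow to the right and rows downward; lengths in m; the calibration is good to about 2 mm. A picture is of the moment at which its call begins. There is no depth.
- ctrl.hand_in(): hands the job in, once; it reports no verdict.
Trained networks look in the newest picture that a camera, given by its name, has taken for a name from the list of things; names that differ only in an ending like _2 or _b are one class to them, and where a whole thing is asked for, a point or a joint stands for the part that bears it (a point fixed in the world has none). Each returns a list of dicts, best first, with "p" (0 to 1); they miss things now and then, are a little off and sometimes report something else, mostly with a low value. They report only what shows in the picture. A call takes as long as a camera call. They do not tell look-alikes from the thing itself.
- ctrl.spot_in(camera, name): "at" ([column, row] in pixels, amid what is visible of it).
- ctrl.silhouettes(camera, name): "mask" (420x560 bool, what is visible of it) and "at" ([column, row] in pixels, amid what is visible of it).
The state is a dict: "time": time; "joint_pos": joint angles; "dq": joint speeds; "effort": joint torques, N m; "position": TCP position; "orientation": TCP orientation; "contact_force": force on the tool from outside, world axes, zero at the start; "wrist_torque": the same for the moment, N m; "finger_gap": finger opening in m.
Only numpy, scipy, OpenCV 4.12 (cv2) and the standard library are available. Lean on these libraries where they do the work, as an engineer would, in place of code of your own. Each camera call takes 0.05 s, during which the arm holds its last target.

### The job

Press the cap of the small pump bottle on the gap fixture right down so that it wets the gap, and let it spring back up. Then take the taper gauge by its handle out of its stand and slide its blade, upright, straight down into the middle of the gap between the two plates until it drags snugly on both of them, without forcing the sprung plate open by more than 2 or 3 mm. Finish while still holding the gauge snug at that depth, and leave the other things on the bench undisturbed.

Things in the scene. Friction and masses are not known exactly. Their poses are not given: they have to be found in the camera images.
- cap_top (a point): Centre of the top of the pump bottle's white cap (27 mm across, about 133 mm above the bench); the bottle (32 mm across) is clamped upright on the fixture's grey base, 75 mm from the gap's middle along the gap. A short nozzle on the cap points towards the gap. z is up.
- spray_cap (a joint): How far the cap is pressed (m): 0 up, 0.008 right down; a spring returns it; about 2 N starts it and 7 N holds it down.
- gap_mouth (a point): Middle of the gap between the two upright plates, at its throat, 86 mm above the bench. x points across the gap: the sprung front plate's face lies 3 mm off on the -x side, the back plate's 2 to 4 mm off on the +x side. y runs along the gap (plates reach 30 mm either way; the pump bottle stands on the +y side), z up. The gap is parallel, 5 to 7 mm wide, open 52 mm down from here.
- front_plate (a joint): How far the sprung front plate is pushed open (m), 0 to 0.006; it rests at 0 against a stop, yields at about 5 N and stiffens by 1.2 N per mm. Over 0.003 counts as forced. A snug blade resists the downward push with some 3 to 9 N.
- front_jaw: The front plate, 60 mm wide, 6 mm thick, clear with an aluminium lip; origin 72 mm below the throat, at mid-width, in its gap face; axes as gap_mouth.
- back_jaw: The back plate, same build, set firm at a gap that differs from start to start; origin 72 mm below the throat, at mid-width, in its gap face; axes as gap_mouth.
- gauge_grip (a point): Centre of the taper gauge's black handle, 18 mm thick (x) by 44 mm wide (y) by 50 mm high (z, up). Below it, in the same middle plane, hangs the steel blade, 22 mm wide (y), 70 mm long; its thickness (x) grows evenly from 3 mm at the tip to 11.75 mm at the handle (1 mm in 8), so it fits the gap 16 to 32 mm deep. About 0.09 kg.
- gauge_tip (a point): Middle of the blade's tip, 95 mm below gauge_grip; same axes.
- gauge: The whole taper gauge; origin at the handle's underside, 25 mm below gauge_grip; same axes.
- gauge_stand: Grey block, 60 x 70 mm and 80 mm high, fixed to the bench, origin at its underside; the blade hangs loosely in a slot in its top (15 mm along x, 29 mm along y, 75 mm deep) and the handle rests on the top.
- timer: Bench timer, 24 x 70 x 66 mm, standing; a bystander.
- dish: Petri dish, 90 mm across and 12 mm high; a bystander.
- marker: Marker pen, 128 mm long, lying; a bystander.
- tape: Roll of label tape, 77 mm across and 19 mm high, lying; a bystander.
- carriage: The aluminium carriage that bears both plates, origin 72 mm below the throat; axes as gap_mouth. It slides freely (about 0.4 N) along x, 8 mm either way of its middle, stays where it is left, and so centres itself on a blade. Above the throat each plate has a 6 mm high lip that flares outward at 45 degrees.
Not all that is in view belongs to the job. Of the things that look like the gauge, the middle-sized one is meant.

How it is judged:
By the outcome, as a careful person would: the job done as asked, in the order asked, and still so for the second after the job is handed in, while the arm keeps its last pose, push and grip.
It also fails if it takes over 58 s, if anything falls off the work surface, if the arm or the gripper's body presses on something with over 40 N, if the wrist force passes 120 N, or if a joint passes its speed limit or range.

## Working session

There is one attempt and no reset: what is moved stays moved. The work goes in short steps, Python scripts to look and compute and a tool call to move; the robot and the scene stay as the last step left them, time stands still between calls to the robot, and variables do not carry over. Pictures are saved under pics/ and viewed, and the job is handed in when it is done.

Besides the shell and the picture viewer there is one more tool, called after ">>>" by a JSON object that holds its "api" and its "payload". apply_moves: Moves the arm, as the interface text tells. Its arguments: {"type":"object","properties":{"rows":{"type":"array"},"newtons":{"type":"number"}},"required":["rows"]}

```bash
ls; mkdir -p pics; cat > h.py <<'E'
import numpy as np, cv2
from plant import ctrl
def snap(cam,fn):
    im=ctrl.get_image(cam); cv2.imwrite('pics/'+fn,im['color']); return im
def K(im): return np.array([[im['fx'],0,im['cx']],[0,im['fy'],im['cy']],[0,0,1]])
def P(im): return K(im)@np.hstack([np.array(im['R']),np.array(im['t']).reshape(3,1)])
def proj(im,X):
    v=P(im)@np.append(X,1); return v[:2]/v[2]
def tri(obs):
    A=[]
    for im,(u,v) in obs:
        p=P(im); A+= [(u*p[2]-p[0]),(v*p[2]-p[1])]
    A=[a/np.linalg.norm(a[:3]) for a in A]
    X=np.linalg.svd(np.array(A))[2][-1]; return X[:3]/X[3]
def atz(im,uv,z):
    R=np.array(im['R']);t=np.array(im['t']).ravel()
    c=-R.T@t; d=R.T@np.array([(uv[0]-im['cx'])/im['fx'],(uv[1]-im['cy'])/im['fy'],1]); return c+d*(z-c[2])/d[2]
E
python3 - <<'E'
from h import *
print(ctrl.observe())
for c in ['scene','top','wrist']:
    im=snap(c,c+'0.png'); print(c,im['fx'],np.round(im['R'],3).tolist(),np.round(im['t'],3).tolist())
    for n in ['cap_top','gap_mouth','gauge_grip','gauge_tip','gauge_stand','front_jaw','back_jaw','carriage','gauge']:
        try: print(n,[(round(d['p'],2),np.round(d['at']).tolist()) for d in ctrl.spot_in(c,n)][:5])
        except Exception as e: print(n,e)
E
```

```text
pics
{'time': 0.0, 'joint_pos': array([ 1.22036589,  0.33287628, -0.06472556,  1.46094132,  0.02158771,
        1.34989665, -0.08850055]), 'dq': array([-3.79149339e-04, -4.97814727e-04,  1.61000697e-03,  6.25762313e-05,
        1.28302726e-04, -7.46566547e-05,  1.06424711e-03]), 'effort': array([ 9.89557338e-04, -6.25447655e+01,  4.98011615e-02, -3.91599727e+01,
        1.62143289e-02,  1.00646235e-02,  1.19640899e-05]), 'position': array([ 0.20113585, -0.59135411,  0.23051324]), 'orientation': array([-6.99611727e-04,  9.86592283e-01,  1.63202814e-01, -1.38935196e-04]), 'contact_force': array([ 0.1296094 ,  0.29943901, -0.43703823]), 'wrist_torque': array([-0.01095715, -0.00394737, -0.02676856]), 'finger_gap': 0.08568301171517723}
scene 474.5298335676853 [[-0.652, -0.758, -0.009], [-0.38, 0.337, -0.861], [0.656, -0.558, -0.508]] [0.56, 0.201, 0.733]
cap_top [(0.88, [225.0, 258.0])]
gap_mouth []
gauge_grip [(0.87, [298.0, 162.0]), (0.63, [282.0, 190.0]), (0.59, [313.0, 222.0])]
gauge_tip [(0.96, [281.0, 189.0]), (0.8, [314.0, 227.0]), (0.64, [300.0, 162.0])]
gauge_stand [(0.64, [278.0
[... 323 characters left out ...]
515, 0.904]
cap_top [(0.53, [193.0, 231.0])]
gap_mouth []
gauge_grip [(0.8, [312.0, 157.0]), (0.63, [366.0, 121.0]), (0.45, [322.0, 198.0])]
gauge_tip [(0.85, [315.0, 155.0]), (0.61, [364.0, 124.0]), (0.43, [323.0, 198.0]), (0.24, [237.0, 134.0])]
gauge_stand [(0.6, [317.0, 163.0])]
front_jaw []
back_jaw [(0.6, [237.0, 224.0])]
carriage [(0.71, [233.0, 233.0])]
gauge [(0.84, [367.0, 124.0]), (0.72, [316.0, 153.0]), (0.49, [323.0, 196.0]), (0.3, [356.0, 265.0])]
wrist 334.3166889764729 [[0.323, -0.947, 0.001], [-0.903, -0.308, 0.301], [-0.285, -0.098, -0.953]] [-0.625, -0.04, 0.379]
cap_top []
gap_mouth []
gauge_grip []
gauge_tip []
gauge_stand []
front_jaw []
back_jaw []
carriage []
gauge []
```

```bash
python3 -c "
import cv2
a=cv2.imread('pics/top0.png');cv2.imwrite('pics/t0b.png',cv2.resize(a[90:330,150:450],None,fx=2.6,fy=2.5,interpolation=cv2.INTER_CUBIC)[:600])
a=cv2.imread('pics/scene0.png');cv2.imwrite('pics/s0b.png',cv2.resize(a[130:350,170:440],None,fx=2.7,fy=2.7,interpolation=cv2.INTER_CUBIC))
"
```

```text
(no output)
```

View pics/scene0.png

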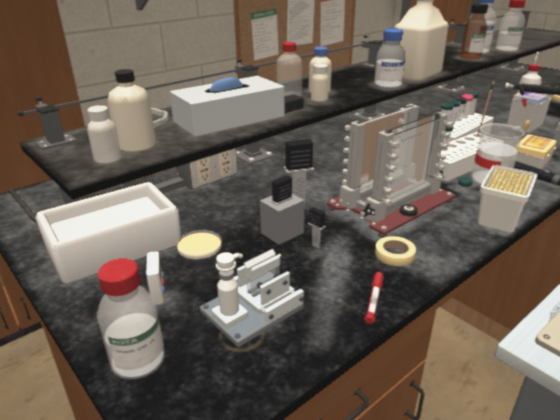

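View pics/top0.png

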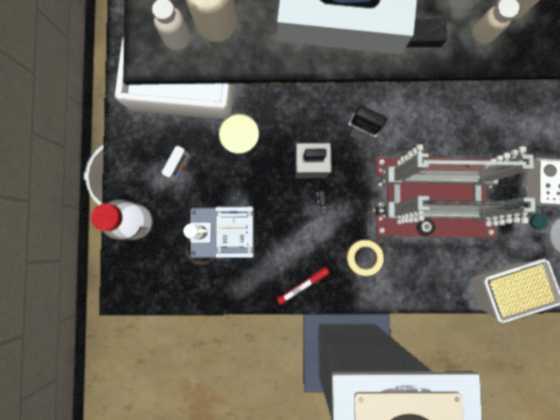

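```bash
sleep 0
```

```text
(no output)
```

View pics/s0b.png

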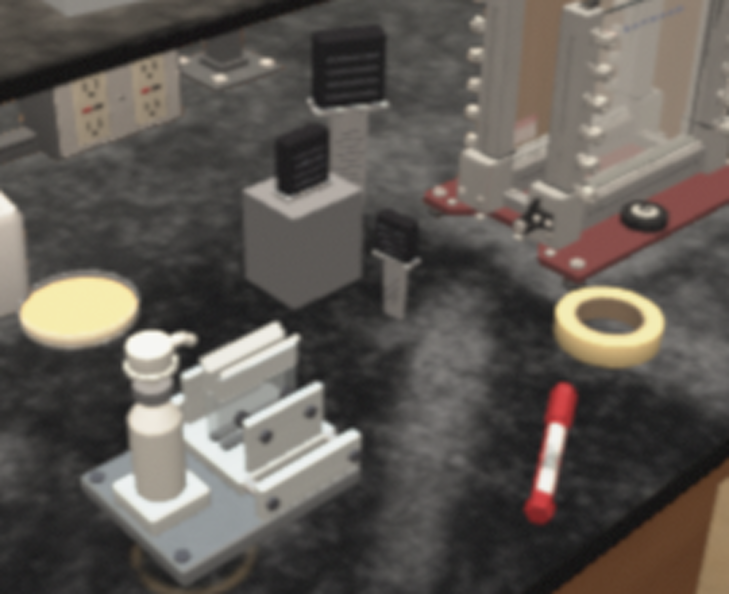

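View pics/t0b.png

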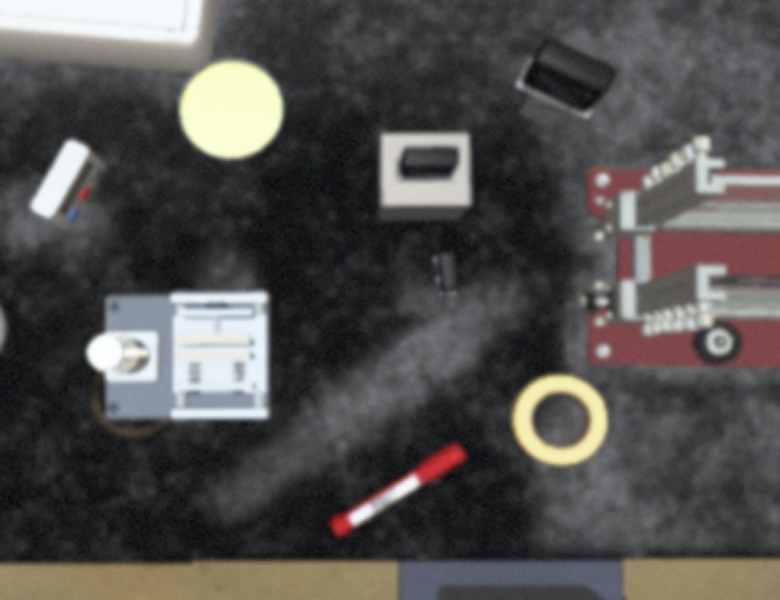

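```bash
cat >> h.py <<'E'
def crop(im,fn,c0,r0,w,h,s):
    a=im['color'] if isinstance(im,dict) else im
    b=cv2.resize(a[r0:r0+h,c0:c0+w],None,fx=s,fy=s,interpolation=cv2.INTER_CUBIC)
    for i in range(0,w,10):
        cv2.line(b,(i*s,0),(i*s,12 if (c0+i)%50 else 40),(0,255,0),1)
        if (c0+i)%20==0: cv2.putText(b,str(c0+i),(i*s,24),0,.4,(0,255,255),1)
    for i in range(0,h,10):
        cv2.line(b,(0,i*s),(12,i*s),(0,255,0),1)
        if (r0+i)%20==0: cv2.putText(b,str(r0+i),(14,i*s+4),0,.4,(0,255,255),1)
    cv2.imwrite('pics/'+fn,b)
E
python3 - <<'E'
from h import *
s=ctrl.get_image('scene');
S={n:ctrl.silhouettes('scene',n) for n in ['cap_top','gauge','gauge_stand','back_jaw','front_jaw','timer','dish','tape','marker']}
t=ctrl.get_image('top')
T={n:ctrl.silhouettes('top',n) for n in ['cap_top','gauge','gauge_stand','back_jaw','front_jaw','timer','dish','tape','marker']}
for n in S:
  for k,D in (('s',S),('t',T)):
    for d in D[n][:3]:
      ys,xs=np.nonzero(d['mask']); print(n,k,round(d['p'],2),np.round(d['at'],1),xs.min(),xs.max(),ys.min(),ys.max())
crop(s,'s1.png',195,235,120,110,6); crop(t,'t1.png',180,195,90,75,8); crop(s,'s2.png',240,150,110,100,6); crop(t,'t2.png',280,130,80,70,8)
E
```

```text
cap_top s 0.55 [225.8 260.7] 216 240 252 270
cap_top s 0.43 [260.4 282.4] 237 291 250 311
cap_top t 0.49 [194.2 229.6] 184 206 224 238
gauge s 0.82 [298.1 163. ] 284 313 139 199
gauge s 0.67 [318.4 220.7] 309 324 207 245
gauge s 0.61 [281.2 190.7] 271 291 176 203
gauge t 0.72 [366.4 120.3] 348 386 105 139
gauge t 0.62 [314.2 152.2] 303 326 149 161
gauge t 0.36 [233.4 225.7] 218 247 222 229
gauge_stand s 0.77 [280.5 216. ] 259 303 194 243
gauge_stand s 0.58 [281.7 190.4] 270 290 175 203
gauge_stand t 0.92 [317.2 162.7] 296 330 144 177
back_jaw s 0.89 [255.2 264.1] 245 274 250 293
back_jaw t 0.52 [232.7 228. ] 218 246 223 228
back_jaw t 0.37 [317.  152.7] 303 326 149 161
back_jaw t 0.15 [375.5 260.3] 347 382 241 275
front_jaw s 0.7 [259.  271.3] 249 278 255 296
front_jaw s 0.62 [153.4 276.5] 146 163 251 303
front_jaw t 0.56 [235.6 226.8] 219 246 223 228
front_jaw t 0.51 [231.4 234.5] 218 245 230 234
timer s 0.73 [154.  276.2] 146 163 251 303
timer t 0.56 [177.  161.4] 162 189 147 180
dish s 0.59 [199.5 243.1] 177 220 230 258
dish t 0.94 [237.  134.3] 218 258 114 153
tape s 0.77 [396.5 253.9] 375 414 237 265
tape t 0.65 [236.6 227.9] 217 252 211 247
tape t 0.58 [357.1 252.5] 348 382 241 275
marker s 0.6 [372.  299.4] 364 382 272 323
marker t 0.64 [301.3 286. ] 278 327 269 303
```

View pics/s1.png

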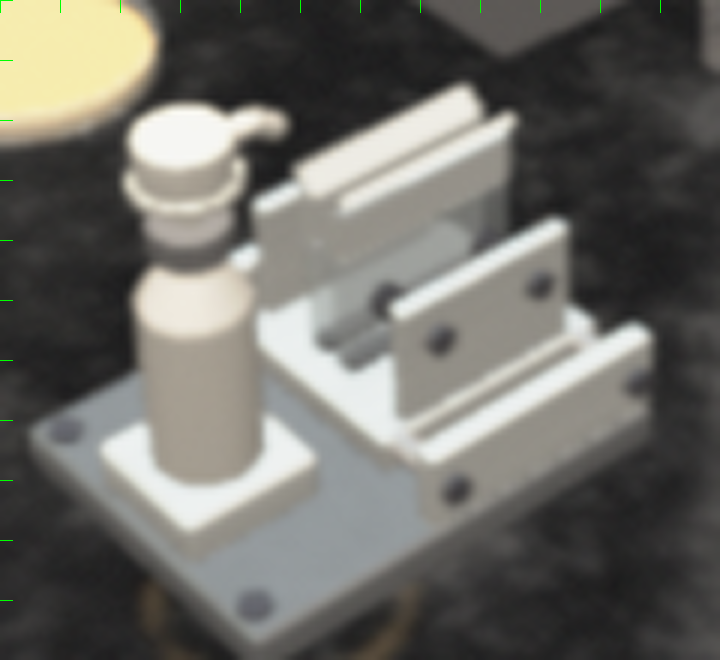

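View pics/t1.png

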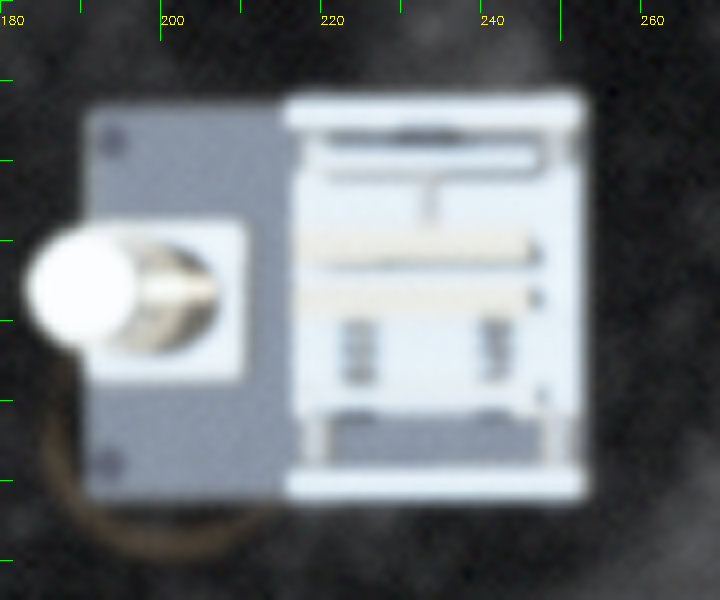

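View pics/s2.png

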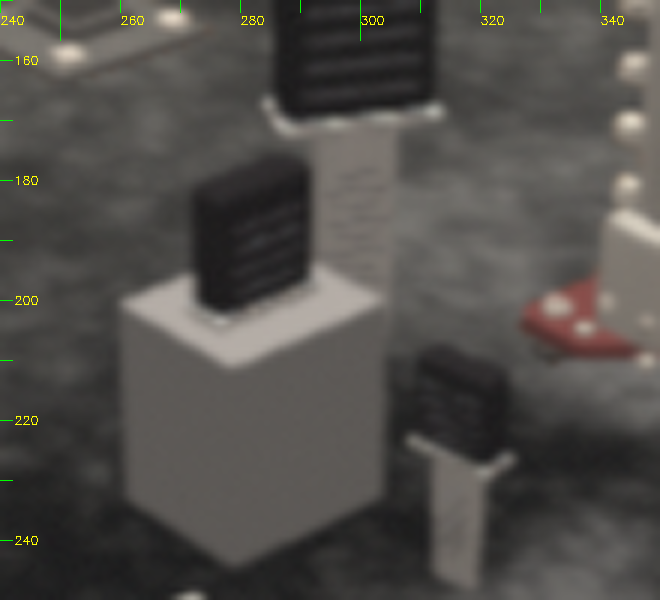

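View pics/t2.png

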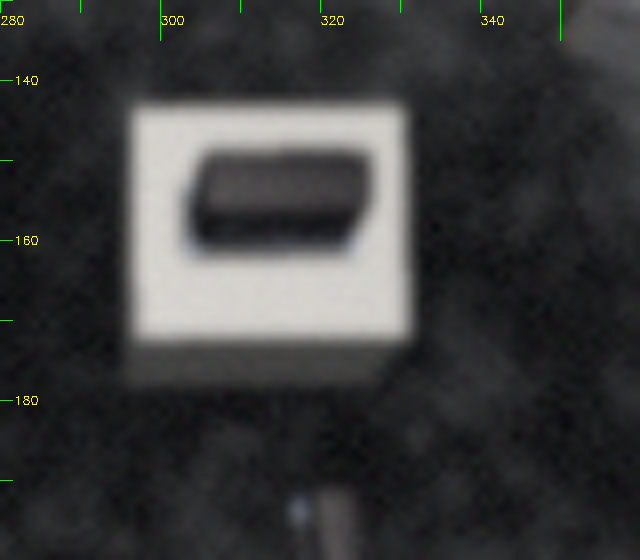

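```bash
python3 - <<'E'
from h import *
s=ctrl.get_image('scene');t=ctrl.get_image('top')
for n,a,b,z in [('cap',(225,257.5),(190,231),.133),('handletop',(281.7,179.2),(316,152.5),.13),('lip',(263.7,260),(231.5,229.3),.092)]:
    X=tri([(s,a),(t,b)]); print(n,X.round(4),'s@z',atz(s,a,z).round(4),'t@z',atz(t,b,z).round(4))
# stand edges yaw, fixture yaw
for a,b,z in [((296.5,143),(330.5,143),.08),((201-10+0.5,207.5),(191,257),.01),((216,207),(253,207),.03),((217,225.5),(246,225.5),.092),((305.5,149),(326,149),.13)]:
    p,q=atz(t,a,z),atz(t,b,z); print((q-p).round(4),np.degrees(np.arctan2(*(q-p)[:2][::-1])))
print(ctrl.observe()['time'])
E
```

```text
cap [0.4649 0.4474 0.1308] s@z [0.4618 0.4488 0.133 ] t@z [0.4652 0.4473 0.133 ]
handletop [0.6184 0.1998 0.1264] s@z [0.6127 0.2045 0.13  ] t@z [0.6177 0.2002 0.13  ]
lip [0.4686 0.3709 0.0877] s@z [0.463  0.3738 0.092 ] t@z [0.4693 0.3713 0.092 ]
[-0.0008 -0.0712  0.    ] -90.66905477886502
[-0.1104  0.0002  0.    ] 179.9035794486761
[-0.0008 -0.0813  0.    ] -90.5464206000294
[-0.0005 -0.0592  0.    ] -90.511566167458
[-0.0005 -0.0404  0.    ] -90.65742014833481
2.6
```

```bash
cat >> h.py <<'E'
from scipy.spatial.transform import Rotation as Ro
def Rt():
    o=ctrl.observe(); q=o['orientation']; return Ro.from_quat([q[1],q[2],q[3],q[0]]).as_matrix(),o
def mv(*tg):
    R,o=Rt(); yaw=np.degrees(np.arctan2(R[1,0],R[0,0]))
    print('t',round(o['time'],2),'pos',o['position'].round(4),'yaw x',yaw.round(2),'tilt',R[:,2].round(4),'F',o['contact_force'].round(2),'gap',round(o['finger_gap'],4),'q',o['joint_pos'].round(2))
    for x in tg: print(x,'slide',(R.T@(np.array(x[:3])-o['position'])/0.5).round(4), 'twist',round(-(((x[3]-yaw+180)%360)-180)/180,4) if len(x)>3 else '')
E
python3 - <<'E'
from h import *
mv((.25,-.5,.42,40),(.34,-.3,.44,60),(.41,-.1,.44,89.4),(.43,.1,.42,89.4),(.465,.447,.25,89.4))
E
```

```text
t 2.6 pos [ 0.2012 -0.5917  0.2313] yaw x 18.78 tilt [ 0. -0. -1.] F [-0.64  0.28  0.36] gap 0.0858 q [ 1.22  0.33 -0.06  1.46  0.02  1.35 -0.09]
(0.25, -0.5, 0.42, 40) slide [ 0.1514 -0.1423 -0.3774] twist -0.1179
(0.34, -0.3, 0.44, 60) slide [ 0.4506 -0.4631 -0.4174] twist -0.229
(0.41, -0.1, 0.44, 89.4) slide [ 0.7119 -0.7967 -0.4174] twist -0.3923
(0.43, 0.1, 0.42, 89.4) slide [ 0.8786 -1.1625 -0.3774] twist -0.3923
(0.465, 0.447, 0.25, 89.4) slide [ 1.1682 -1.7971 -0.0374] twist -0.3923
```

>>> {"api": "apply_moves", "payload": {"rows": [{"slide": [0.15, -0.14, -0.38], "twist": -0.12, "gripper": 0}, {"slide": [0.15, -0.14, -0.38], "twist": -0.12, "gripper": 0}, {"slide": [0.15, -0.14, -0.38], "twist": -0.12, "gripper": 0}, {"slide": [0.15, -0.14, -0.38], "twist": -0.12, "gripper": 0}, {"slide": [0.15, -0.14, -0.38], "twist": -0.12, "gripper": 0}, {"slide": [0.45, -0.46, -0.42], "twist": -0.23, "gripper": 0}, {"slide": [0.45, -0.46, -0.42], "twist": -0.23, "gripper": 0}, {"slide": [0.45, -0.46, -0.42], "twist": -0.23, "gripper": 0}, {"slide": [0.45, -0.46, -0.42], "twist": -0.23, "gripper": 0}, {"slide": [0.45, -0.46, -0.42], "twist": -0.23, "gripper": 0}, {"slide": [0.71, -0.8, -0.42], "twist": -0.39, "gripper": 0}, {"slide": [0.71, -0.8, -0.42], "twist": -0.39, "gripper": 0}]}}

```text
time: 3.6
position: [0.3611, -0.2353, 0.4405]
orientation: [0.001, 0.794, 0.607, -0.0]
contact_force: [0.5, -0.3, 0.6]
finger_gap: 0.0001
```

```bash
python3 - <<'E'
from h import *
mv((.41,-.1,.44,89.4),(.43,.1,.40,89.4))
E
```

```text
t 3.6 pos [ 0.3611 -0.2353  0.4405] yaw x 74.81 tilt [ 6.e-04 -1.e-03 -1.e+00] F [ 0.53 -0.34  0.63] gap 0.0001 q [ 0.94 -0.11 -0.41  1.51 -0.04  1.73  0.26]
(0.41, -0.1, 0.44, 89.4) slide [0.2867 0.0234 0.0008] twist -0.081
(0.43, 0.1, 0.4, 89.4) slide [ 0.6833 -0.0428  0.0804] twist -0.081
```

>>> {"api": "apply_moves", "payload": {"rows": [{"slide": [0.68, -0.04, 0.04], "twist": -0.081, "gripper": 0}, {"slide": [0.68, -0.04, 0.04], "twist": -0.081, "gripper": 0}, {"slide": [0.68, -0.04, 0.04], "twist": -0.081, "gripper": 0}, {"slide": [0.68, -0.04, 0.04], "twist": -0.081, "gripper": 0}, {"slide": [0.68, -0.04, 0.04], "twist": -0.081, "gripper": 0}, {"slide": [0.68, -0.04, 0.04], "twist": -0.081, "gripper": 0}, {"slide": [0.68, -0.04, 0.04], "twist": -0.081, "gripper": 0}, {"slide": [0.68, -0.04, 0.04], "twist": -0.081, "gripper": 0}, {"slide": [0.98, -0.09, 0.3], "twist": -0.081, "gripper": 0}, {"slide": [0.98, -0.09, 0.3], "twist": -0.081, "gripper": 0}, {"slide": [0.98, -0.09, 0.3], "twist": -0.081, "gripper": 0}, {"slide": [0.98, -0.09, 0.3], "twist": -0.081, "gripper": 0}]}}

```text
time: 4.6
position: [0.4447, 0.2179, 0.3146]
orientation: [0.001, 0.713, 0.701, 0.001]
contact_force: [0.2, -0.9, 0.8]
finger_gap: 0.0
```

```bash
python3 - <<'E'
from h import *
w=snap('wrist','w1.png'); c=-np.array(w['R']).T@np.array(w['t']).ravel(); print(c.round(3), np.round(w['R'],3).tolist())
print([proj(w,X).round(1) for X in [(.465,.447,.133),(.469,.372,.092)]])
mv((.465,.4475,.20,89.4),(.469,.372,.22,89.4))
E
```

```text
[0.446 0.296 0.457] [[1.0, -0.016, 0.002], [-0.015, -0.953, 0.302], [-0.003, -0.302, -0.953]]
[array([304.9, -96.6]), array([306.1,  22.9])]
t 4.65 pos [0.4423 0.2227 0.3093] yaw x 89.36 tilt [-0.0045  0.0014 -1.    ] F [-4.8   1.24 -5.42] gap -0.0 q [ 0.48  0.11 -1.09  1.62  0.09  1.47 -0.63]
(0.465, 0.4475, 0.2, 89.4) slide [0.4497 0.0414 0.2191] twist -0.0002
(0.469, 0.372, 0.22, 89.4) slide [0.2989 0.0509 0.1788] twist -0.0002
```

View pics/w1.png

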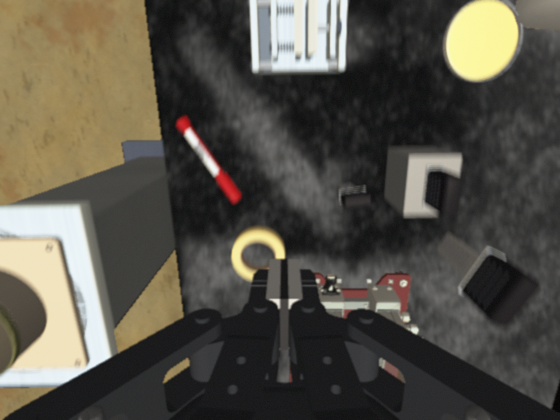

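>>> {"api": "apply_moves", "payload": {"rows": [{"slide": [0.22, 0.05, 0.12], "twist": 0, "gripper": 0}, {"slide": [0.22, 0.05, 0.12], "twist": 0, "gripper": 0}, {"slide": [0.22, 0.05, 0.12], "twist": 0, "gripper": 0}, {"slide": [0.22, 0.05, 0.12], "twist": 0, "gripper": 0}]}}

```text
time: 4.98
position: [0.4688, 0.3316, 0.25]
orientation: [-0.003, 0.71, 0.704, -0.002]
contact_force: [-1.4, -0.7, -0.6]
finger_gap: 0.0002
```

```bash
python3 - <<'E'
from h import *
w=snap('wrist','w2.png')
print([proj(w,X).round(1) for X in [(.465,.447,.133),(.469,.372,.092),(.469,.342,.092),(.469,.402,.092)]])
mv((.465,.4475,.20,89.4),(.469,.372,.22,89.4))
E
```

```text
[array([278.9,  49.9]), array([285.4, 150. ]), array([285.6, 183. ]), array([285.2, 114.9])]
t 5.03 pos [0.4693 0.3296 0.2519] yaw x 89.47 tilt [-6.3e-03  8.0e-04 -1.0e+00] F [-1.06 -0.11 -0.34] gap -0.0002 q [ 0.16  0.4  -1.08  1.53  0.35  1.43 -0.95]
(0.465, 0.4475, 0.2, 89.4) slide [ 0.2357 -0.0101  0.104 ] twist 0.0004
(0.469, 0.372, 0.22, 89.4) slide [ 0.0848 -0.001   0.0638] twist 0.0004
```

View pics/w2.png

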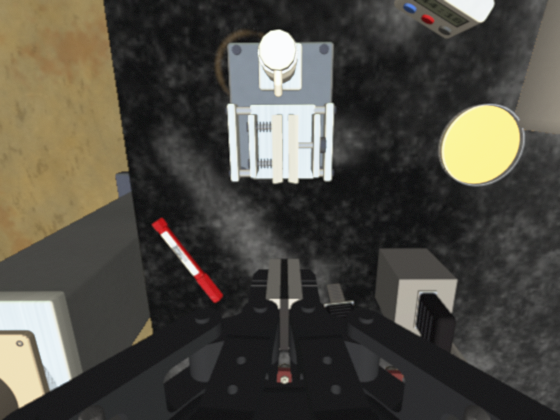

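>>> {"api": "apply_moves", "payload": {"rows": [{"slide": [0.237, -0.011, 0.05], "twist": 0, "gripper": 0}, {"slide": [0.237, -0.011, 0.05], "twist": 0, "gripper": 0}, {"slide": [0.237, -0.011, 0.05], "twist": 0, "gripper": 0}, {"slide": [0.237, -0.011, 0.19], "twist": 0, "gripper": 0}, {"slide": [0.237, -0.011, 0.19], "twist": 0, "gripper": 0}, {"slide": [0.237, -0.011, 0.19], "twist": 0, "gripper": 0}, {"slide": [0.237, -0.011, 0.19], "twist": 0, "gripper": 0}]}}

```text
time: 5.62
position: [0.4687, 0.4429, 0.1604]
orientation: [0.0, 0.713, 0.701, -0.001]
contact_force: [-0.5, 0.2, 1.3]
finger_gap: 0.0001
```

```bash
python3 - <<'E'
from h import *
s=ctrl.get_image('scene');t=ctrl.get_image('top'); crop(s,'s3.png',185,200,110,100,7); crop(t,'t3.png',170,190,100,80,7)
mv((.4645,.448,.135,89.4),(.4645,.448,.124,89.4))
E
```

```text
t 5.72 pos [0.4694 0.4442 0.1629] yaw x 88.98 tilt [ 0.0025  0.0017 -1.    ] F [ 0.61 -0.62 -0.39] gap 0.0002 q [-0.14  0.62 -0.99  1.45  0.52  1.35 -1.18]
(0.4645, 0.448, 0.135, 89.4) slide [ 0.0073 -0.01    0.0559] twist -0.0023
(0.4645, 0.448, 0.124, 89.4) slide [ 0.0072 -0.0101  0.0779] twist -0.0023
```

View pics/s3.png

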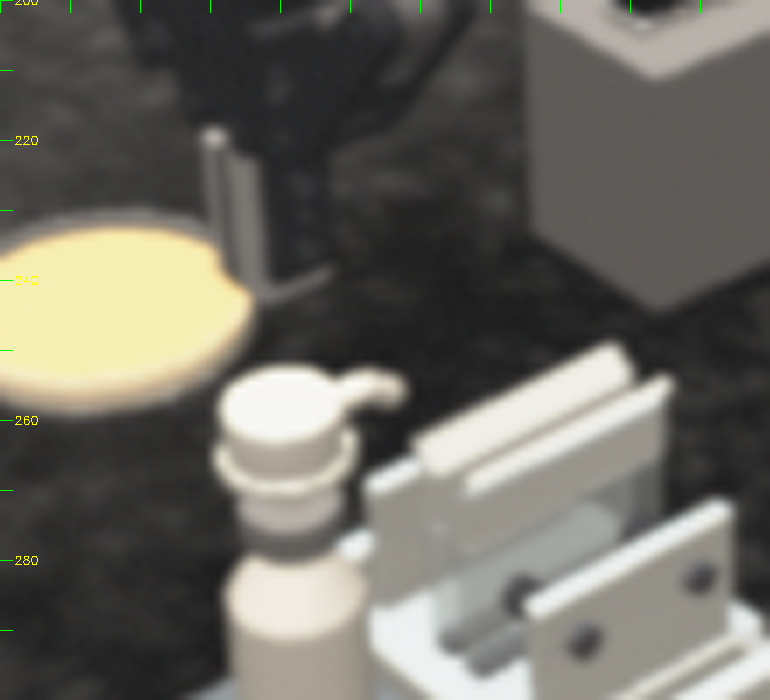

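View pics/t3.png

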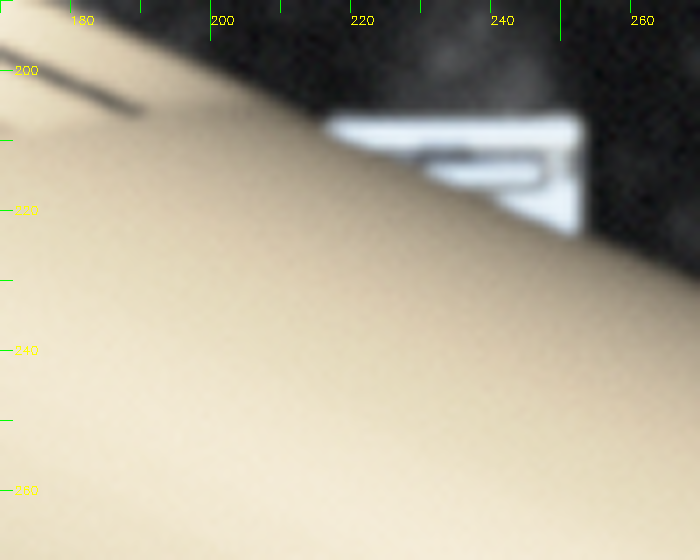

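>>> {"api": "apply_moves", "payload": {"rows": [{"slide": [0, 0, 0], "twist": 0, "gripper": 0}, {"slide": [0, 0, 0], "twist": 0, "gripper": 0}, {"slide": [0, 0, 0], "twist": 0, "gripper": 0}]}}

```text
time: 5.97
position: [0.4687, 0.4445, 0.1616]
orientation: [0.0, 0.713, 0.701, 0.001]
contact_force: [-0.2, -0.3, -1.0]
finger_gap: -0.0003
```

```bash
python3 - <<'E'
from h import *
s=ctrl.get_image('scene')
mv((.4645,.448,.135,89.4),(.4645,.448,.124,89.4))
print(proj(s,ctrl.observe()['position']))
E
```

```text
t 6.02 pos [0.4684 0.4445 0.1612] yaw x 89.06 tilt [ 1.2e-03  7.0e-04 -1.0e+00] F [ 0.61 -0.4  -0.05] gap -0.0 q [-0.15  0.62 -0.99  1.45  0.52  1.35 -1.18]
(0.4645, 0.448, 0.135, 89.4) slide [ 0.0069 -0.0081  0.0524] twist -0.0019
(0.4645, 0.448, 0.124, 89.4) slide [ 0.0069 -0.0081  0.0744] twist -0.0019
[223.52751542 239.05361783]
```

>>> {"api": "apply_moves", "payload": {"rows": [{"slide": [0.007, -0.008, 0.03], "twist": 0, "gripper": 0}, {"slide": [0.007, -0.008, 0.052], "twist": 0, "gripper": 0}, {"slide": [0.007, -0.008, 0.06], "twist": 0, "gripper": 0}, {"slide": [0.007, -0.008, 0.066], "twist": 0, "gripper": 0}, {"slide": [0.007, -0.008, 0.066], "twist": 0, "gripper": 0}]}}

```text
time: 6.43
position: [0.4632, 0.4481, 0.1265]
orientation: [-0.0, 0.712, 0.702, -0.001]
contact_force: [-4.2, -1.8, 6.0]
finger_gap: -0.0003
```

```bash
python3 - <<'E'
from h import *
s=ctrl.get_image('scene'); crop(s,'s4.png',185,200,110,100,7); 
mv()
E
```

```text
t 6.48 pos [0.4632 0.4481 0.127 ] yaw x 89.13 tilt [-1.4e-03 -7.0e-04 -1.0e+00] F [-3.97 -1.17  6.08] gap 0.0 q [-0.16  0.65 -0.97  1.49  0.54  1.29 -1.2 ]
```

View pics/s4.png

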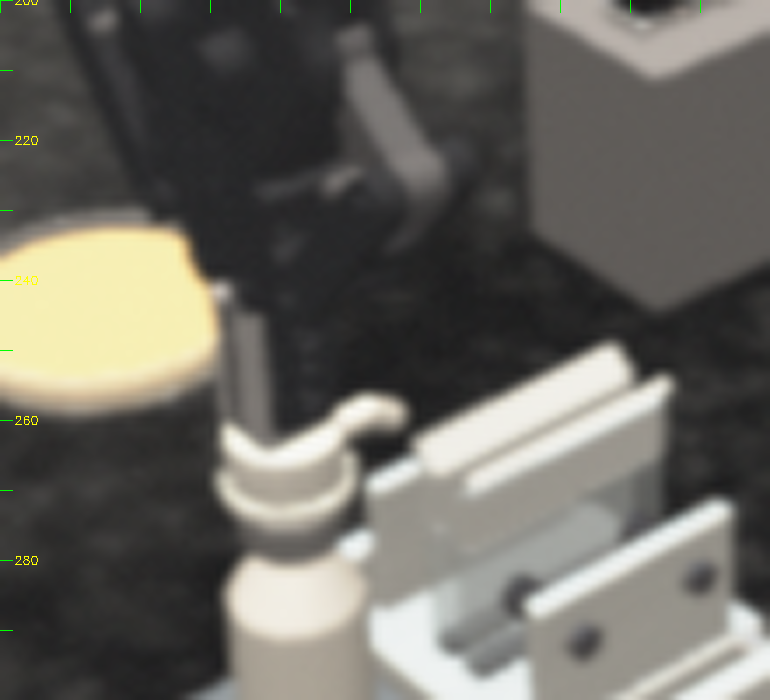

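>>> {"api": "apply_moves", "payload": {"rows": [{"slide": [0, 0, 0.004], "twist": 0, "gripper": 0}, {"slide": [0, 0, 0.008], "twist": 0, "gripper": 0}, {"slide": [0, 0, 0.008], "twist": 0, "gripper": 0}, {"slide": [0, 0, 0.008], "twist": 0, "gripper": 0}]}}

```text
time: 6.82
position: [0.4634, 0.4483, 0.125]
orientation: [0.0, 0.713, 0.702, -0.0]
contact_force: [-7.1, -6.4, 18.3]
finger_gap: -0.0001
```

```bash
python3 - <<'E'
from h import *
s=ctrl.get_image('scene'); crop(s,'s5.png',185,200,110,100,7); 
mv()
E
```

```text
t 6.87 pos [0.4634 0.4483 0.125 ] yaw x 89.12 tilt [-0.e+00 -4.e-04 -1.e+00] F [-7.61 -6.84 18.49] gap 0.0001 q [-0.16  0.65 -0.97  1.49  0.55  1.29 -1.21]
```

View pics/s5.png

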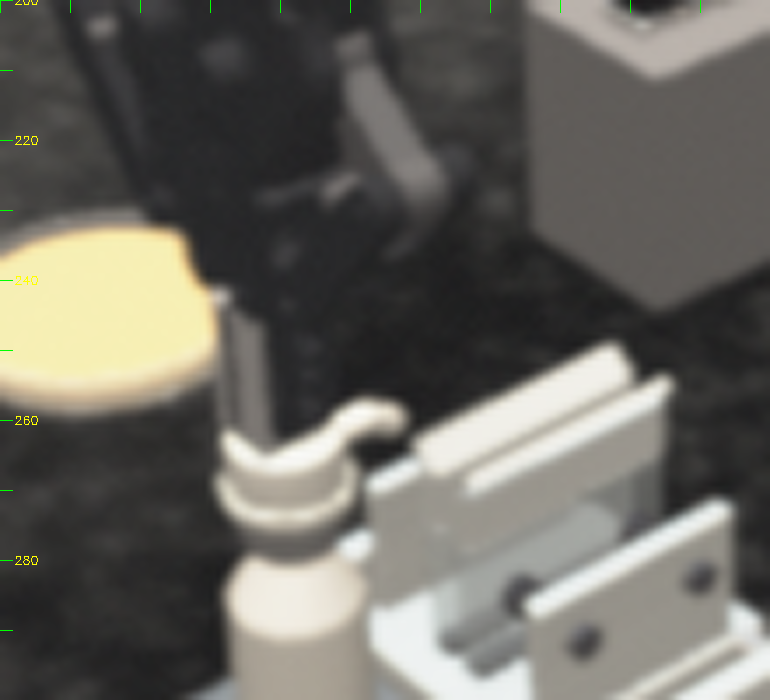

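>>> {"api": "apply_moves", "payload": {"rows": [{"slide": [0, 0, -0.05], "twist": 0, "gripper": 0}, {"slide": [0, 0, -0.12], "twist": 0, "gripper": 0}, {"slide": [0, 0, -0.2], "twist": 0, "gripper": 0}, {"slide": [-0.05, 0.03, -0.25], "twist": 0, "gripper": 0}, {"slide": [-0.55, 0.317, -0.31], "twist": 0, "gripper": 0}, {"slide": [-0.55, 0.317, -0.31], "twist": 0, "gripper": 60}, {"slide": [-0.55, 0.317, -0.31], "twist": 0, "gripper": 60}, {"slide": [-0.55, 0.317, -0.31], "twist": 0, "gripper": 60}, {"slide": [-0.55, 0.317, -0.31], "twist": 0, "gripper": 60}, {"slide": [-0.55, 0.317, -0.31], "twist": 0, "gripper": 60}, {"slide": [-0.55, 0.317, -0.31], "twist": 0, "gripper": 60}, {"slide": [-0.55, 0.317, -0.31], "twist": 0, "gripper": 60}]}}

```text
time: 7.87
position: [0.6232, 0.1601, 0.2777]
orientation: [0.002, 0.717, 0.697, -0.001]
contact_force: [1.4, -1.9, -0.5]
finger_gap: 0.0601
```

>>> {"api": "apply_moves", "payload": {"rows": [{"slide": [0, 0, 0], "twist": 0, "gripper": 60}, {"slide": [0, 0, 0], "twist": 0, "gripper": 60}]}}

```text
time: 8.03
position: [0.6179, 0.1708, 0.2779]
orientation: [-0.0, 0.713, 0.701, -0.0]
contact_force: [-0.8, 0.6, -0.1]
finger_gap: 0.06
```

```bash
python3 - <<'E'
from h import *
s=ctrl.get_image('scene'); crop(s,'s6.png',185,200,110,100,6); w=snap('wrist','w3.png'); crop(ctrl.get_image('top'),'t6.png',170,190,100,80,7)
print([proj(w,X).round(1) for X in [(.618,.2,.128),(.618,.222,.128),(.618,.178,.128)]])
mv((.6175,.2,.19,89.4))
E
```

```text
[array([284.4, 165. ]), array([284. , 139.5]), array([284.7, 189.4])]
t 8.18 pos [0.6173 0.1722 0.2782] yaw x 89.24 tilt [-1.e-04  1.e-04 -1.e+00] F [ 0.96 -0.47  0.35] gap 0.0601 q [ 0.33  0.52 -0.99  1.3   0.43  1.54 -0.63]
(0.6175, 0.2, 0.19, 89.4) slide [ 0.0556 -0.0004  0.1764] twist -0.0009
```

View pics/s6.png

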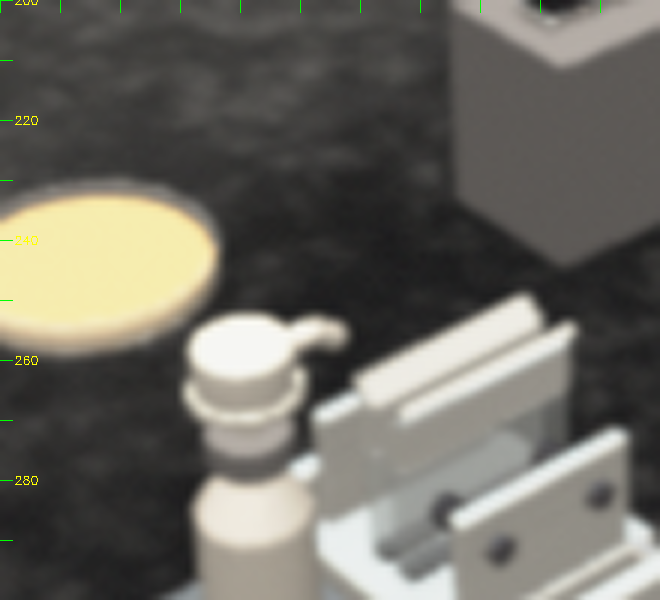

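View pics/w3.png

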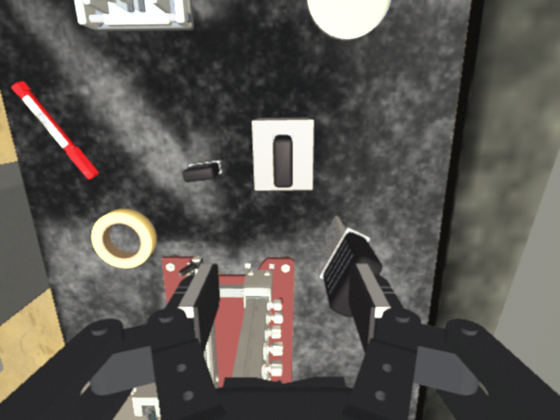

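View pics/t6.png

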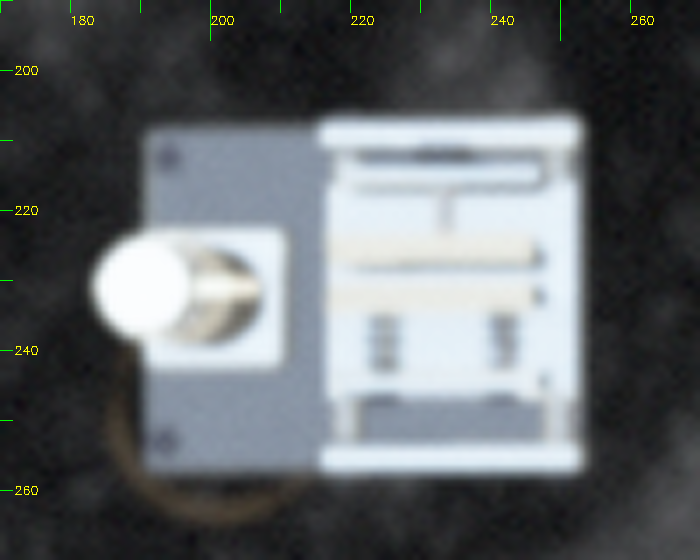

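```bash
python3 - <<'E'
from h import *
crop(cv2.imread('pics/w3.png'),'w3c.png',235,105,100,100,6)
E
```

```text
(no output)
```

View pics/w3c.png

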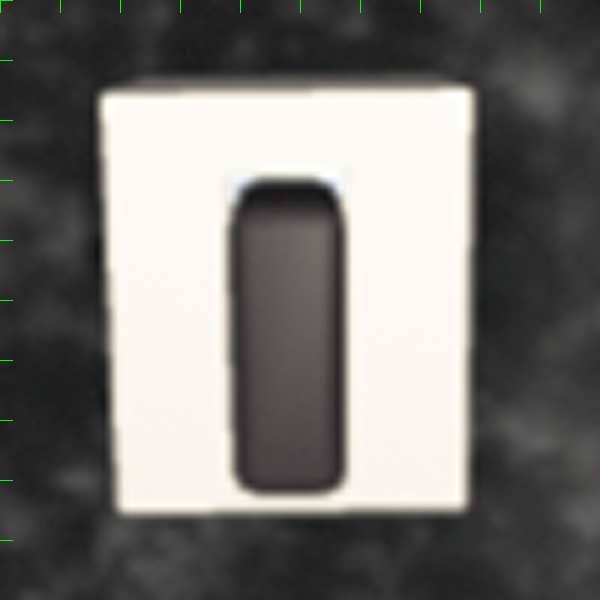

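>>> {"api": "apply_moves", "payload": {"rows": [{"slide": [0.057, -0.001, 0.05], "twist": -0.001, "gripper": 60}, {"slide": [0.057, -0.001, 0.13], "twist": -0.001, "gripper": 60}, {"slide": [0.057, -0.001, 0.2], "twist": -0.001, "gripper": 60}, {"slide": [0.057, -0.001, 0.26], "twist": -0.001, "gripper": 60}, {"slide": [0.057, -0.001, 0.32], "twist": -0.001, "gripper": 60}, {"slide": [0.057, -0.001, 0.36], "twist": -0.001, "gripper": 60}, {"slide": [0.057, -0.001, 0.376], "twist": -0.001, "gripper": 60}, {"slide": [0.057, -0.001, 0.376], "twist": -0.001, "gripper": 60}, {"slide": [0.057, -0.001, 0.376], "twist": -0.001, "gripper": 60}]}}

```text
time: 8.93
position: [0.6182, 0.2, 0.0912]
orientation: [0.0, 0.711, 0.703, 0.0]
contact_force: [0.5, 0.4, 0.5]
finger_gap: 0.0597
```

```bash
python3 - <<'E'
from h import *
s=ctrl.get_image('scene'); crop(s,'s7.png',230,140,110,100,6); w=snap('wrist','w4.png')
mv((.617,.201,.09,89.4))
E
```

```text
t 9.03 pos [0.6189 0.1999 0.0921] yaw x 89.29 tilt [ 2.5e-03  8.0e-04 -1.0e+00] F [-0.76 -0.45  1.77] gap 0.0601 q [ 0.26  0.67 -0.92  1.51  0.55  1.23 -0.75]
(0.617, 0.201, 0.09, 89.4) slide [ 0.0022 -0.0038  0.0042] twist -0.0006
```

View pics/s7.png

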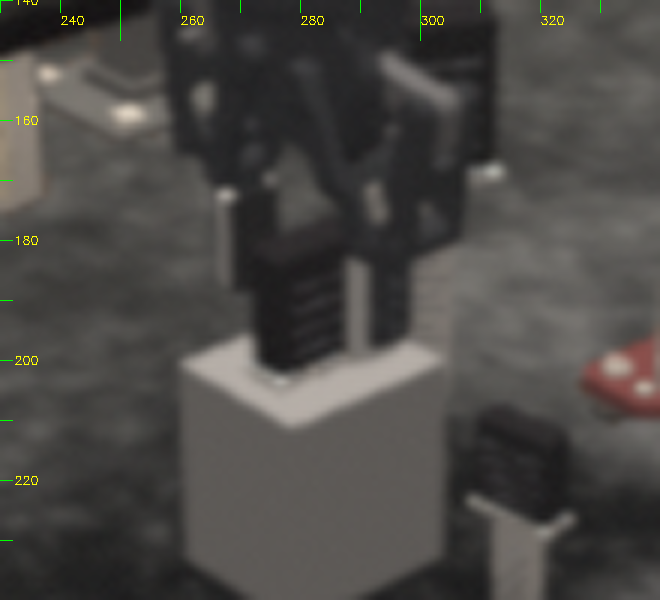

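View pics/w4.png

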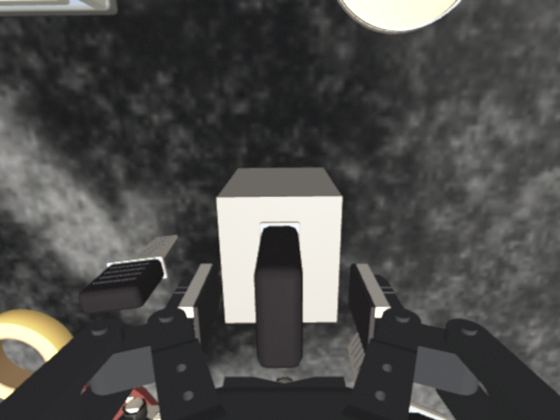

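>>> {"api": "apply_moves", "payload": {"newtons": 70, "rows": [{"slide": [0.002, -0.003, 0.004], "twist": 0, "gripper": 60}, {"slide": [0.002, -0.003, 0.004], "twist": 0, "gripper": 10}, {"slide": [0.002, -0.003, 0.004], "twist": 0, "gripper": 10}, {"slide": [0.002, -0.003, 0.004], "twist": 0, "gripper": 10}, {"slide": [0.002, -0.003, 0.004], "twist": 0, "gripper": 10}, {"slide": [0.002, -0.003, 0.004], "twist": 0, "gripper": 10}, {"slide": [0.002, -0.003, 0.004], "twist": 0, "gripper": 10}, {"slide": [0.002, -0.003, 0.004], "twist": 0, "gripper": 10}]}}

```text
time: 9.7
position: [0.6169, 0.2001, 0.0886]
orientation: [0.0, 0.712, 0.703, 0.0]
contact_force: [-0.1, -0.6, 5.8]
finger_gap: 0.0171
```

```bash
python3 - <<'E'
from h import *
w=snap('wrist','w5.png')
mv((.617,.201,.2,89.4))
E
```

```text
t 9.75 pos [0.6169 0.2001 0.0886] yaw x 89.26 tilt [ 7.e-04  0.e+00 -1.e+00] F [ 0.43 -0.92  5.04] gap 0.0173 q [ 0.26  0.68 -0.92  1.52  0.56  1.23 -0.75]
(0.617, 0.201, 0.2, 89.4) slide [ 0.0019  0.0003 -0.2228] twist -0.0008
```

View pics/w5.png

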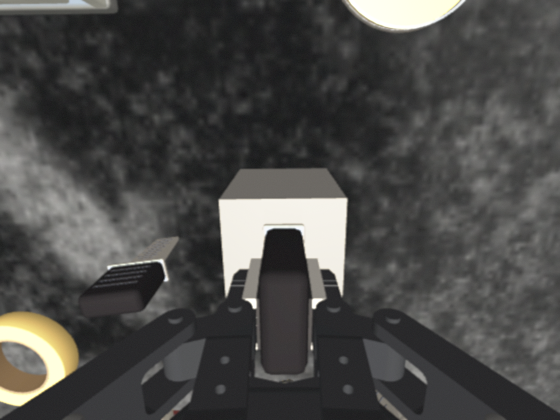

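>>> {"api": "apply_moves", "payload": {"rows": [{"slide": [0, 0, -0.02], "twist": 0, "gripper": 10}, {"slide": [0, 0, -0.08], "twist": 0, "gripper": 10}, {"slide": [0, 0, -0.15], "twist": 0, "gripper": 10}, {"slide": [0, 0, -0.22], "twist": 0, "gripper": 10}, {"slide": [0, 0, -0.27], "twist": 0, "gripper": 10}, {"slide": [0.06, -0.05, -0.27], "twist": 0, "gripper": 10}, {"slide": [0.34, -0.3, -0.27], "twist": 0, "gripper": 10}, {"slide": [0.34, -0.3, -0.27], "twist": 0, "gripper": 10}, {"slide": [0.34, -0.3, -0.27], "twist": 0, "gripper": 10}, {"slide": [0.34, -0.3, -0.27], "twist": 0, "gripper": 10}, {"slide": [0.34, -0.3, -0.27], "twist": 0, "gripper": 10}, {"slide": [0.34, -0.3, -0.27], "twist": 0, "gripper": 10}]}}

```text
time: 10.75
position: [0.4634, 0.3769, 0.2241]
orientation: [-0.001, 0.708, 0.706, 0.0]
contact_force: [-0.7, -0.9, -1.1]
finger_gap: 0.0172
```

>>> {"api": "apply_moves", "payload": {"rows": [{"slide": [0, 0, 0], "twist": 0, "gripper": 10}, {"slide": [0, 0, 0], "twist": 0, "gripper": 10}, {"slide": [0, 0, 0], "twist": 0, "gripper": 10}]}}

```text
time: 11.0
position: [0.4701, 0.3706, 0.223]
orientation: [0.0, 0.712, 0.702, -0.0]
contact_force: [0.3, -1.3, -0.4]
finger_gap: 0.0174
```

```bash
python3 - <<'E'
from h import *
s=snap('scene','s8f.png'); s=ctrl.get_image('scene'); crop(s,'s8.png',210,190,110,100,7); w=snap('wrist','w6.png')
crop(ctrl.get_image('top'),'t8.png',180,180,100,80,7)
mv((.469,.372,.2,89.4))
p=ctrl.observe()['position']; print('tip scene exp',proj(s,p+[0,0,.019-.095-0.002]),'gap mouth',[proj(s,(.469,.372+d,.092)).round(1) for d in (-.03,0,.03)],'wrist',[proj(w,(.469,.372+d,.092)).round(1) for d in (-.03,0,.03)])
E
```

```text
t 11.2 pos [0.4695 0.3712 0.223 ] yaw x 89.18 tilt [-2.e-04 -2.e-04 -1.e+00] F [ 0.29  0.22 -1.23] gap 0.0172 q [ 0.04  0.47 -1.06  1.51  0.42  1.4  -1.05]
(0.469, 0.372, 0.2, 89.4) slide [ 0.0016 -0.001   0.046 ] twist -0.0012
tip scene exp [261.54504359 230.60104072] gap mouth [array([276.1, 251.1]), array([262.3, 258. ]), array([247.9, 265.1])] wrist [array([283.6, 233.5]), array([283.1, 200.4]), array([282.5, 165.2])]
```

View pics/s8.png

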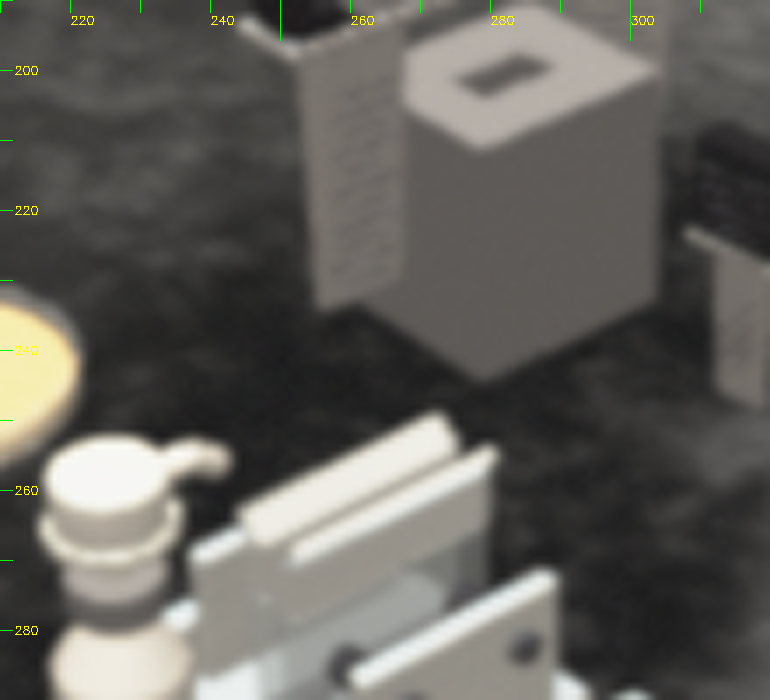

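View pics/w6.png

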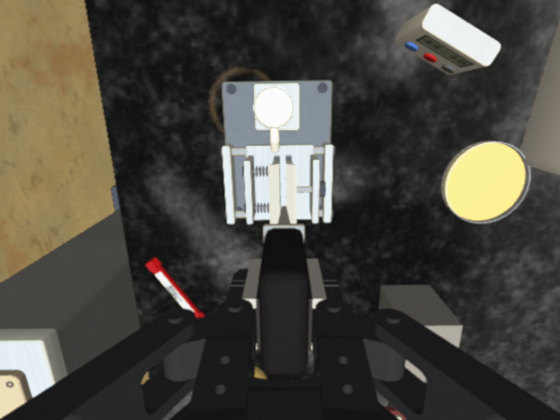

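View pics/t8.png

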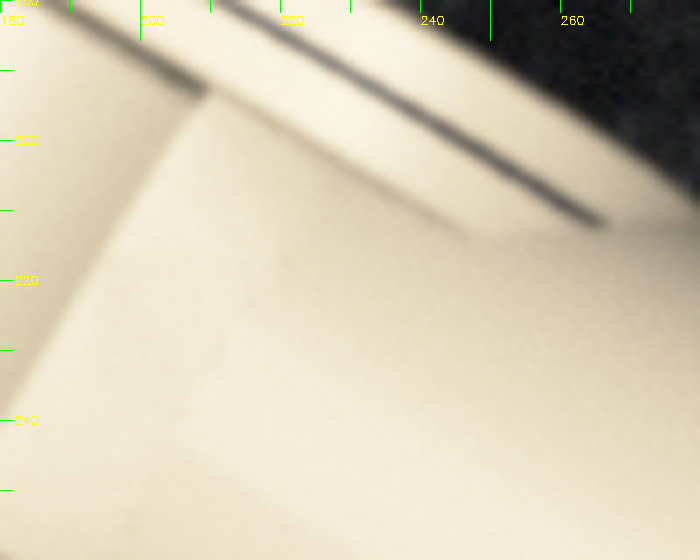

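```bash
python3 - <<'E'
from h import *
crop(cv2.imread('pics/w6.png'),'w6c.png',215,130,130,110,6)
crop(cv2.imread('pics/w2.png'),'w2c.png',220,90,120,100,6)
E
```

```text
(no output)
```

View pics/w6c.png

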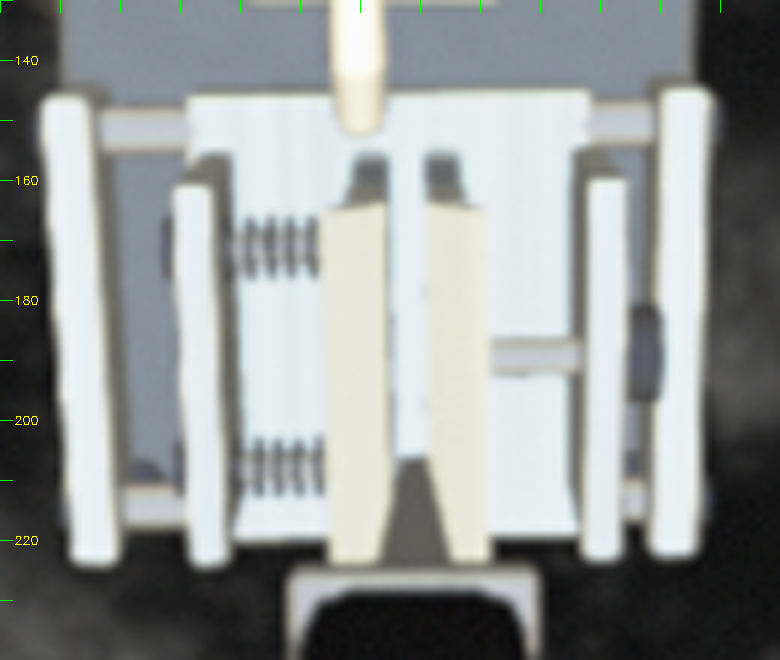

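View pics/w2c.png

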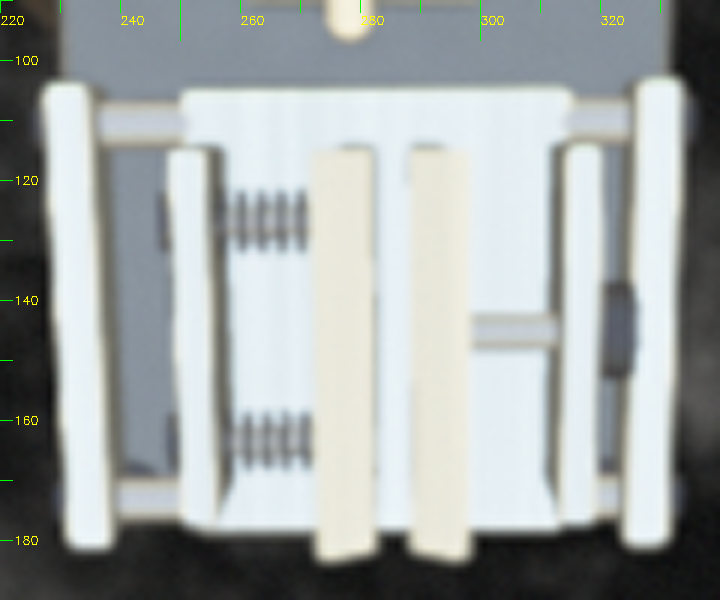

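>>> {"api": "apply_moves", "payload": {"rows": [{"slide": [0.002, 0, 0.03], "twist": -0.001, "gripper": 10}, {"slide": [0.002, 0, 0.06], "twist": -0.001, "gripper": 10}, {"slide": [0.002, 0, 0.09], "twist": -0.001, "gripper": 10}, {"slide": [0.002, 0, 0.106], "twist": -0.001, "gripper": 10}, {"slide": [0.002, 0, 0.116], "twist": -0.001, "gripper": 10}, {"slide": [0.002, 0, 0.126], "twist": -0.001, "gripper": 10}, {"slide": [0.002, 0, 0.13], "twist": -0.001, "gripper": 10}, {"slide": [0.002, 0, 0.13], "twist": -0.001, "gripper": 10}, {"slide": [0.002, 0, 0.13], "twist": -0.001, "gripper": 10}]}}

```text
time: 11.95
position: [0.469, 0.3732, 0.1587]
orientation: [0.0, 0.711, 0.704, 0.0]
contact_force: [0.5, -0.2, -0.5]
finger_gap: 0.0174
```

```bash
python3 - <<'E'
from h import *
s=ctrl.get_image('scene'); crop(s,'s9.png',210,200,100,85,7); w=snap('wrist','w7.png');crop(w,'w7c.png',215,130,130,110,6)
mv((.4695,.3725,.15,89.4))
E
```

```text
t 12.05 pos [0.469  0.3732 0.1587] yaw x 89.45 tilt [ 7.e-04  4.e-04 -1.e+00] F [ 0.7   0.   -0.99] gap 0.0172 q [ 0.03  0.53 -1.03  1.59  0.46  1.29 -1.08]
(0.4695, 0.3725, 0.15, 89.4) slide [-0.0013  0.0009  0.0174] twist 0.0003
```

View pics/s9.png

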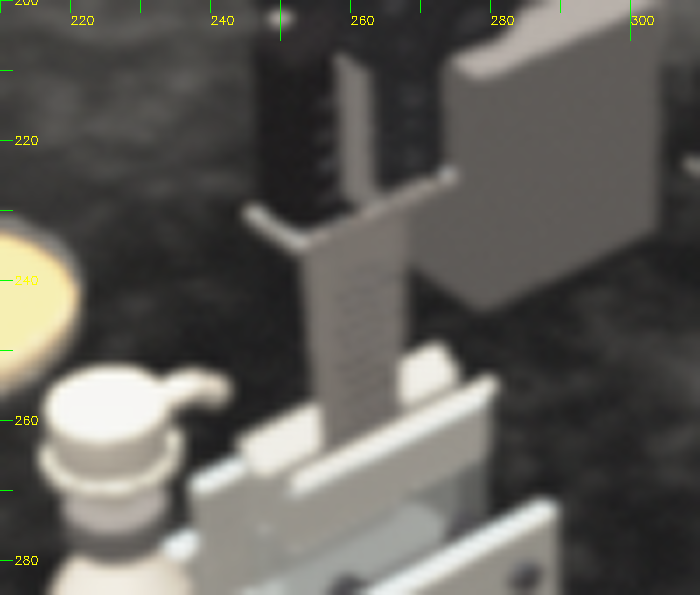

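View pics/w7c.png

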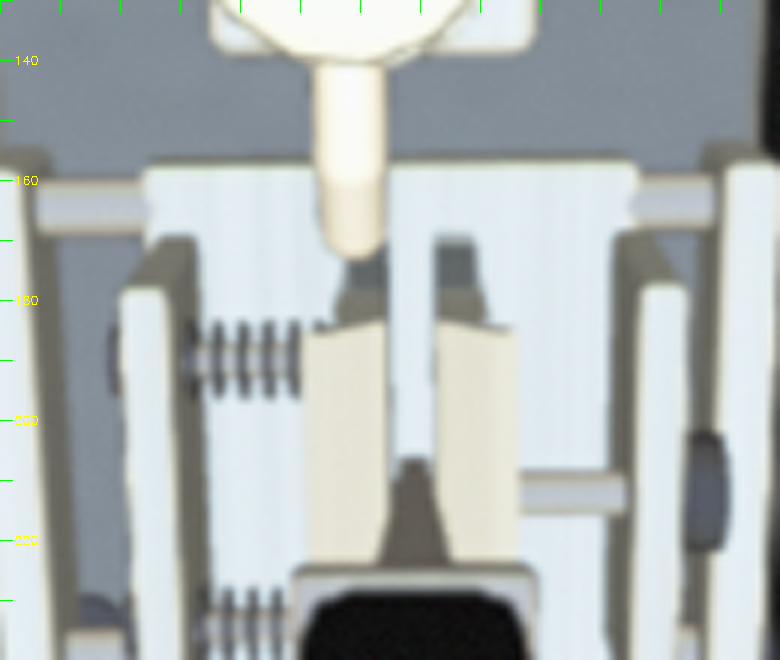

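>>> {"api": "apply_moves", "payload": {"rows": [{"slide": [-0.002, 0, 0.006], "twist": 0, "gripper": 10}, {"slide": [-0.002, 0, 0.012], "twist": 0, "gripper": 10}, {"slide": [-0.002, 0, 0.018], "twist": 0, "gripper": 10}, {"slide": [-0.002, 0, 0.02], "twist": 0, "gripper": 10}, {"slide": [-0.002, 0, 0.02], "twist": 0, "gripper": 10}]}}

```text
time: 12.47
position: [0.4687, 0.3718, 0.1477]
orientation: [-0.0, 0.711, 0.704, -0.0]
contact_force: [0.0, -0.3, -1.2]
finger_gap: 0.017
```

>>> {"api": "apply_moves", "payload": {"rows": [{"slide": [0, 0, 0.002], "twist": 0, "gripper": 10}, {"slide": [0, 0, 0.004], "twist": 0, "gripper": 10}, {"slide": [0, 0, 0.004], "twist": 0, "gripper": 10}]}}

```text
time: 12.72
position: [0.4688, 0.3719, 0.146]
orientation: [0.0, 0.71, 0.704, -0.0]
contact_force: [-0.4, -0.0, -0.9]
finger_gap: 0.017
```

>>> {"api": "apply_moves", "payload": {"rows": [{"slide": [0, 0, 0.002], "twist": 0, "gripper": 10}, {"slide": [0, 0, 0.004], "twist": 0, "gripper": 10}, {"slide": [0, 0, 0.004], "twist": 0, "gripper": 10}]}}

```text
time: 12.97
position: [0.4688, 0.3719, 0.1439]
orientation: [0.0, 0.711, 0.704, -0.0]
contact_force: [0.4, -0.1, -0.8]
finger_gap: 0.0168
```

```bash
python3 - <<'E'
from h import *
s=ctrl.get_image('scene'); crop(s,'s10.png',210,200,100,85,7); w=snap('wrist','w8.png');crop(w,'w8c.png',215,130,130,110,6)
mv((.4695,.3725,.14,89.4))
E
```

```text
t 13.07 pos [0.4688 0.3719 0.1441] yaw x 89.44 tilt [-0.e+00 -1.e-04 -1.e+00] F [-1.12  0.21 -0.55] gap 0.0173 q [ 0.02  0.54 -1.02  1.6   0.48  1.27 -1.09]
(0.4695, 0.3725, 0.14, 89.4) slide [0.0012 0.0013 0.0082] twist 0.0002
```

View pics/s10.png

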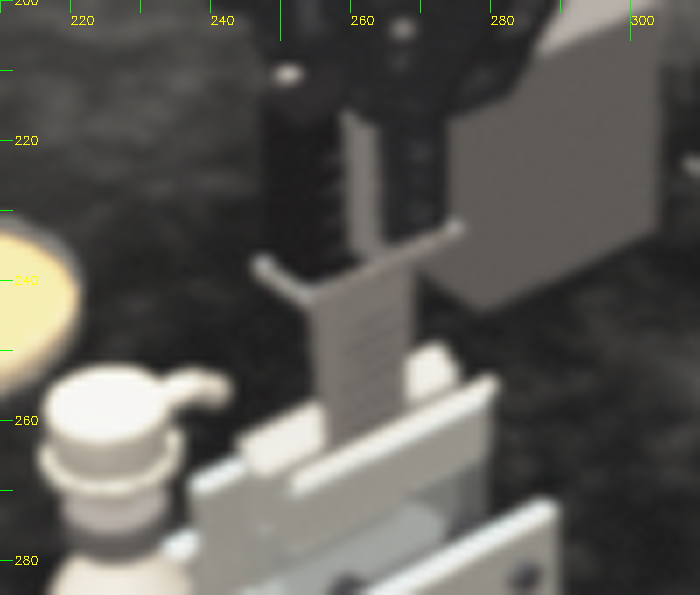

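View pics/w8c.png

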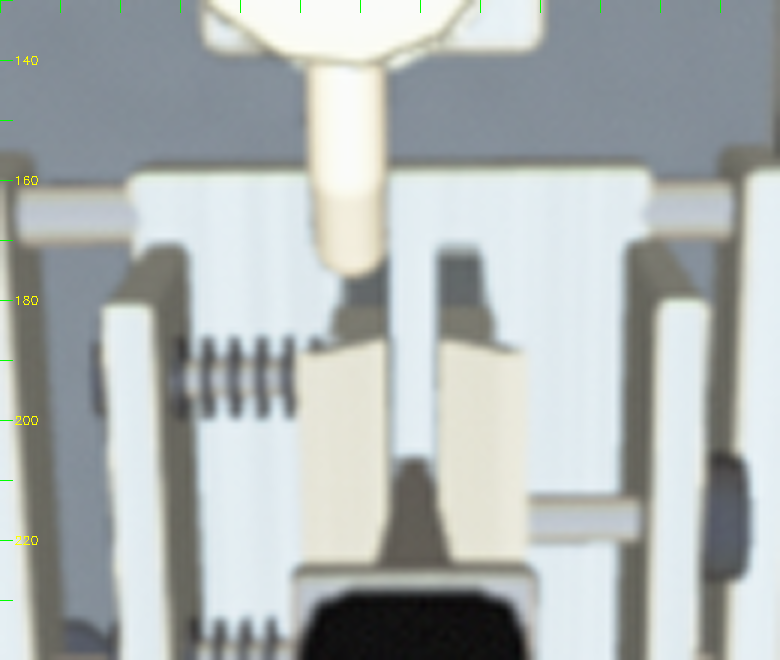

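>>> {"api": "apply_moves", "payload": {"rows": [{"slide": [0, 0, 0.002], "twist": 0, "gripper": 10}, {"slide": [0, 0, 0.004], "twist": 0, "gripper": 10}, {"slide": [0, 0, 0.004], "twist": 0, "gripper": 10}]}}

```text
time: 13.32
position: [0.4688, 0.372, 0.1421]
orientation: [0.0, 0.71, 0.704, 0.0]
contact_force: [-0.6, 0.4, -1.2]
finger_gap: 0.0174
```

>>> {"api": "apply_moves", "payload": {"rows": [{"slide": [0, 0, 0.002], "twist": 0, "gripper": 10}, {"slide": [0, 0, 0.004], "twist": 0, "gripper": 10}, {"slide": [0, 0, 0.004], "twist": 0, "gripper": 10}]}}

```text
time: 13.57
position: [0.4691, 0.3722, 0.1405]
orientation: [0.0, 0.711, 0.704, 0.0]
contact_force: [-0.2, 0.6, 3.4]
finger_gap: 0.0177
```

>>> {"api": "apply_moves", "payload": {"rows": [{"slide": [0, 0, 0.002], "twist": 0, "gripper": 10}, {"slide": [0, 0, 0.004], "twist": 0, "gripper": 10}, {"slide": [0, 0, 0.004], "twist": 0, "gripper": 10}]}}

```text
time: 13.82
position: [0.4692, 0.3724, 0.1387]
orientation: [0.0, 0.711, 0.704, 0.001]
contact_force: [-0.0, 0.0, 5.2]
finger_gap: 0.0175
```

>>> {"api": "apply_moves", "payload": {"rows": [{"slide": [0, 0, 0.001], "twist": 0, "gripper": 10}, {"slide": [0, 0, 0.001], "twist": 0, "gripper": 10}, {"slide": [0, 0, 0.001], "twist": 0, "gripper": 10}, {"slide": [0, 0, 0.001], "twist": 0, "gripper": 10}, {"slide": [0, 0, 0.001], "twist": 0, "gripper": 10}, {"slide": [0, 0, 0.001], "twist": 0, "gripper": 10}]}}

```text
time: 14.32
position: [0.4692, 0.3724, 0.1383]
orientation: [0.0, 0.711, 0.704, 0.001]
contact_force: [-0.6, 0.4, 6.3]
finger_gap: 0.0171
```

```bash
python3 - <<'E'
from h import *
s=ctrl.get_image('scene'); cv2.imwrite('pics/s11f.png',s['color']); crop(s,'s11.png',210,200,100,85,7); w=snap('wrist','w9.png');crop(w,'w9c.png',215,130,130,110,6)
mv()
E
```

```text
t 14.42 pos [0.4692 0.3724 0.1384] yaw x 89.45 tilt [ 1.2e-03  9.0e-04 -1.0e+00] F [-1.57  0.43  5.94] gap 0.0173 q [ 0.02  0.54 -1.01  1.61  0.48  1.26 -1.09]
```

View pics/s11.png

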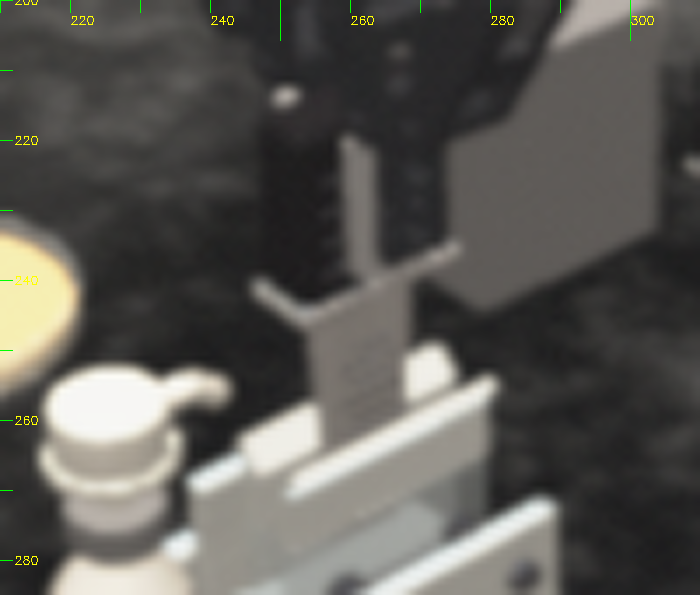

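View pics/w9c.png

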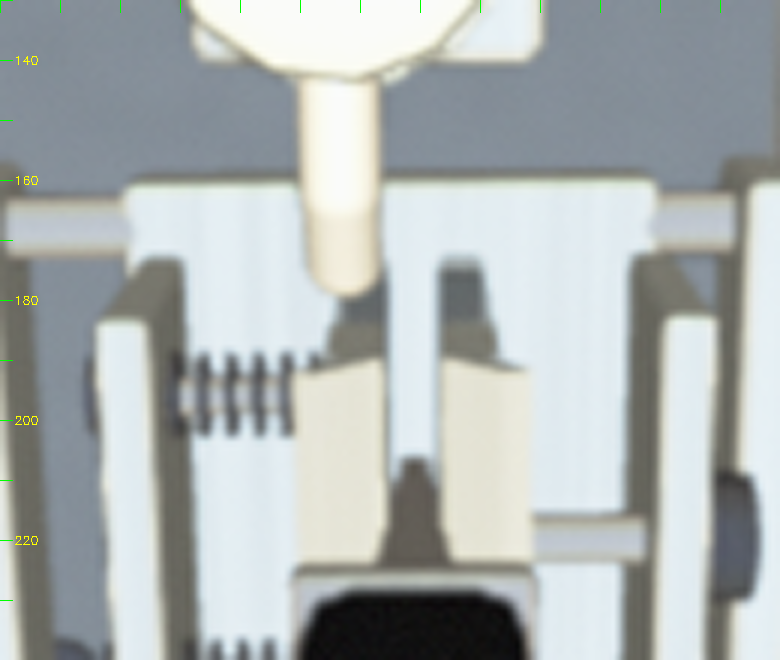

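View pics/s11f.png

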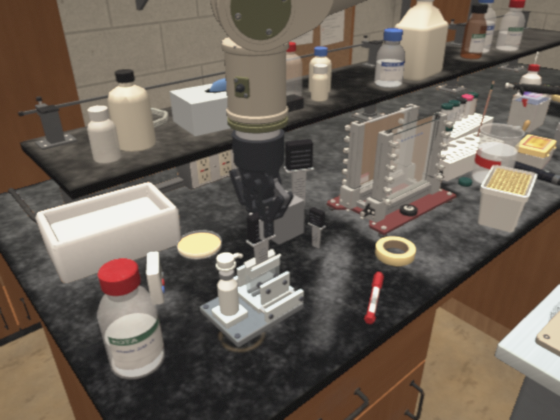

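```bash
python3 - <<'E'
from h import *
print(ctrl.hand_in()); o=ctrl.observe(); print(o['time'],o['position'],o['contact_force'],o['finger_gap'])
E
```

```text
the job is handed in; nothing more can be done
None
the job is handed in; nothing more can be done
```

The job is done and handed in at about 14.4 s of robot time, with the gauge still held snug in the gap.

- **Pump cap:** I pressed it with the shut fingers until it bottomed out. The tip stopped at z = 0.125 m with about 18 N against it. After I lifted off, the scene picture showed the cap back at its starting height.
- **Gauge:** I gripped the middle-sized gauge by its handle at 70 N and lifted it from the stand. In the scene picture its tip lay within about 1 pixel of where it should hang, directly below the tool. I then lowered it straight down into the gap.
- **Snug fit:** The blade first touched with its tip about 23 mm below the throat. I stopped with the tip at about 26 mm, against a steady upward force of about 6 N that held through the last half second.
- **Front plate:** By the blade's taper it opened roughly 0.3–0.4 mm, well under the 3 mm limit. That figure is worked out from depth, not measured.
- **Position:** By my estimates the blade is within about 1 mm of the gap's middle in both directions and upright to about 0.1°. The views put the gap's middle along its length at 371 to 372.5 mm, and the tool stands at 372.4 mm. One scene reading, at an earlier depth, put the blade nearer 2 mm off along the gap.
- **Bystanders:** In the last scene picture the timer, dish, marker, tape and the other two gauges look unmoved.

The state could not be read after the hand-in, so my last checks are from just before it.

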